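Swap the empty meal box in the rack for a full one

TASK

Draw the empty meal box out of its lane under the clear plate of the rack and lay it flat, right way up, in the middle of the blue tub. Then slide the freshly filled box from the counter, keeping it level, into the lane that came free, until it is fully home against the stop bar. Leave the other full boxes where they are, do not knock over or push the other things about, and let go of everything.

Things in the scene. Friction and masses are not known exactly. Their poses are not given: they have to be found in the camera images.
- rack: fixed rack of three lanes along its x, roofed by a clear plate with a green front edge. Origin on the counter under the plate's middle; x points from the mouths into the lanes, z up. Plate: x -40 to 40 mm, y -145 to 145, underside 62 and top 68 mm above the counter. Lane centre lines at y -105, 0, 105; lanes 70 mm wide between 5 mm white walls that stand only under the plate. The counter is the lane floor.
- rack_stop (a point): middle of the near face of the rack's steel stop bar, at rack x 75, y 0, z 10 mm; axes as the rack. The bar is 20 mm high and crosses the far ends of all three lanes. A box touching it has its centre at rack x 0, its near end sticking out 35 mm in front of the plate.
- empty_mid (a point): centre (half-way up) of the used, empty, open black meal box, 150 (its x) x 62 (y) x 52 mm high, walls 4 mm, about 0.1 kg, z up. It stands in one of the three lanes with its long axis along the lane, touching the stop or up to 12 mm short of it.
- fresh_mid (a point): centre (half-way up) of the freshly filled black meal box on the open counter, closed flat clear lid with food under it, 150 (its x) x 62 (y) x 52 mm high, about 0.3 kg, straight stiff sides, z up; either end may go first.
- tub: fixed blue shallow wash-up tub, open above, 215 (x) x 145 (y) x 35 mm high outside, walls and floor 5 mm thick; origin at the centre of its underside on the counter, z up.
- meal_a: filled meal box like the fresh one, standing in another lane, up to 12 mm short of the stop; origin at the centre of its underside; leave it where it is
- meal_b: second such filled box in the remaining lane; leave it where it is
- oil: bystander: brown oil bottle, 56 mm across, 200 high; origin at the centre of its underside
- jar: bystander: glass jar, 72 mm across, 110 high; origin at the centre of its underside
- mill: bystander: dark wooden pepper mill, 54 mm across, 180 high; origin at the centre of its underside
- cup_a: bystander: lidded red sauce cup, 68 mm across, 39 high; origin at the centre of its underside
- cup_b: bystander: second lidded red sauce cup, 68 mm across, 39 high; origin at the centre of its underside
- cup_c: bystander: third lidded red sauce cup, close to one end of the fresh box, 68 mm across, 39 high; origin at the centre of its underside
Mind the look-alikes: they are no part of the job. Leave any green look-alike of the part that bears empty_mid alone.

How it is judged:
By the outcome, as a careful person would: the job done as asked, in the order asked, and still so for the second after the job is handed in, with the robot touching nothing.
It also fails if it takes over 67 s, if anything falls off the work surface, if the arm or the gripper's body presses on something with over 40 N, if the wrist force passes 120 N, or if a joint passes its speed limit or range.

ROBOT

A 6-joint arm with a two-finger parallel gripper is mounted at the origin on the work surface. World frame = base frame: x ahead of the robot, y to its left, z up, the work surface at z = 0. Lengths are in m, angles in degrees, forces in N, time in s.
With the tool pointing down it reaches from about 0.25 to 0.725 m from the base axis. Payload 9.7 kg.
Tool frame: the origin (TCP) lies at the very end of the fingers, on their centre line; the grasp point (between the pads) lies 19 mm behind it; z points along the fingers, y is the direction in which the jaws open and shut (so a half turn about z gives the same grasp; the last joint's range is limited). The gripper opens to 85 mm and grips with 20 to 120 N. Pads are 22 mm wide; open, the fingers measure 114 mm over their backs; the gripper's body (76 mm by 85 mm) begins 54 mm behind the grasp point. The pads swing forward as they close: fully open they stand 13 mm farther back than shut.
Start: joints at [-70.474, 4.979, 10.078, 95.1, 0, 90], TCP at [0.184, -0.518, 0.231] pointing down, gripper open.
Joint ranges: [-179.16, 179.16], [-48.56, 103.87], [-65.8, 70.77], [-126.05, 130.52], [-82.76, 87.17], [-180, 180]. Speed limits (degrees/s): [127.2, 127.2, 147.25, 180, 180, 180].

INTERFACE

Orientations are given as [roll, pitch, yaw] about the fixed x, y, z axes, in that order (R = Rz(yaw) Ry(pitch) Rx(roll)).
In Python, from workcell import bot gives the robot as it stands. The module is installed in compiled form; this text tells all that it offers.
- The arm moves only by the tool arm_command, never from a script. Its argument "increments" is a list of rows, each a list of 7 numbers: the gripper command: -1 is fully open, 1 is shut, values between are in proportion, then the shift along the tool's x, y, z in cm, then the turn, a rotation vector about the tool's x, y, z in degrees. In form: [[gripper, x, y, z, rx, ry, rz], ...]. A call has 1 to 10 rows; each row shifts and turns the commanded pose from where the row before left it, along the tool's axes as they then stand; what a row does not reach is not made up. A row lasts 1/8 s, in which the tool goes at most 62.5 mm and 10.7 degrees, less where a joint would pass 70% of its speed; a pose out of reach is approached as far as the arm can. A call is refused whole if a number of a shift passes 6.25 or a number of a turn 10.7, either way. A call with a gripper value outside its range is refused whole. The fingers move at their own pace and stop on an object; "grip_force" is the grip in N (left out, the last holds). Time passes only in rows, so rows that do not move let the fingers close. It gives the time, the measured TCP pose, the force and the opening at its end, in the units of the state.
- bot.get_obs(): the state, without advancing time (a new reading comes with each control period).
- bot.camera(name): name is "scene" or "top" or "wrist"; returns a dict with "color" (400x640x3 uint8, red, green, blue), "fx", "fy", "cx", "cy" (pixels), "origin" and "attitude" of the camera in the world. Camera axes: x right, y up, looking along -z (the intrinsics and any distortion apply to the point x, -y, -z); pixel columns grow to the right and rows downward; lengths in m; the calibration is good to about 2 mm. A picture is of the moment at which its call begins. There is no depth.
- bot.job_done(): hands the job in, once; it reports no verdict.
The state is a dict: "time": time; "q": joint angles; "qd": joint speeds; "joint_efforts": joint torques, N m; "ee_pos": TCP position; "tcp_rot": TCP orientation; "wrist_force": force on the tool from outside, world axes, zero at the start; "torque": the same for the moment, N m; "opening": finger opening in m.
Only numpy, scipy, OpenCV 4.12 (cv2) and the standard library are available. Lean on these libraries where they do the work, as an engineer would, in place of code of your own. Each camera call takes 0.05 s, during which the arm holds its last target. There are 200 camera calls.

## Working session

There is one attempt and no reset: what is moved stays moved. The work goes in short steps, Python scripts to look and compute and a tool call to move; the robot and the scene stay as the last step left them, time stands still between calls to the robot, and variables do not carry over. Pictures are saved under pics/ and viewed, about 8 in all and at most 12, crops included, and the job is handed in when it is done.

Besides the shell and the picture viewer there is one more tool, called after "Emit:" by a JSON object that holds its "name" and its "arguments". arm_command: Moves the arm, as the interface text tells. Its arguments: {"type":"object","properties":{"increments":{"type":"array"},"grip_force":{"type":"number"}},"required":["increments"]}

```bash
mkdir -p pics; cat > h.py <<'E'
import numpy as np, cv2
from workcell import bot
from scipy.spatial.transform import Rotation as R
def cam(n):
    c=bot.camera(n); return c
def save(c,f): cv2.imwrite('pics/'+f,c['color'][:,:,::-1])
def rot(c):
    a=np.array(c['attitude'],float)
    return a if a.shape==(3,3) else R.from_euler('xyz',a,degrees=True).as_matrix()
def ray(c,u,v):
    d=np.array([(u-c['cx'])/c['fx'],-(v-c['cy'])/c['fy'],-1.0])
    return rot(c)@d
def plane(c,u,v,z):
    o=np.array(c['origin']); d=ray(c,u,v); return (o+d*(z-o[2])/d[2])[:2]
def proj(c,p):
    q=rot(c).T@(np.array(p)-np.array(c['origin'])); return c['cx']-c['fx']*q[0]/q[2], c['cy']+c['fy']*q[1]/q[2]
E
python3 - <<'E'
from h import *
for n in('top','scene'):
    c=cam(n); save(c,n+'0.png'); print({k:c[k] for k in c if k!='color'})
    cv2.imwrite('pics/'+n+'0b.png',cv2.resize(c['color'][:,:,::-1],(800,500),interpolation=cv2.INTER_CUBIC))
print(bot.get_obs())
E
```

```text
{'fx': 440.6929492030788, 'fy': 440.6929492030788, 'cx': 320.64786692831547, 'cy': 200.69256563217152, 'origin': array([0.42672754, 0.05292256, 1.19537404]), 'attitude': array([  4.70649526,   0.09617639, -88.82840784])}
{'fx': 436.3035378872991, 'fy': 436.3035378872991, 'cx': 325.1204960873316, 'cy': 200.69006032109004, 'origin': array([1.33194876, 0.04416535, 0.85654894]), 'attitude': array([45.54177942,  0.30121032, 89.98277823])}
{'time': 0.1, 'q': array([-7.04719233e+01,  5.00797894e+00,  1.00379886e+01,  9.50992876e+01,
        1.88528871e-03,  8.99983157e+01]), 'qd': array([ 0.03133986, -0.05036497,  0.05557744,  0.05165506,  0.04325633,
        0.02905654]), 'joint_efforts': array([ 2.15525230e-03, -5.21563697e+01,  4.65652728e+01,  1.59517938e-02,
        6.22091170e-05,  1.57458823e-05]), 'ee_pos': array([ 0.18378653, -0.51816195,  0.23064467]), 'tcp_rot': array([-1.79930722e+02, -1.88732385e-03,  1.95297587e+01]), 'wrist_force': array([ 0.63202681, -0.57323478, -0.01770646]), 'torque': array([-0.03080455, -0.00738177, -0.00266062]), 'opening': 0.08503494114214392}
```

View pics/top0b.png

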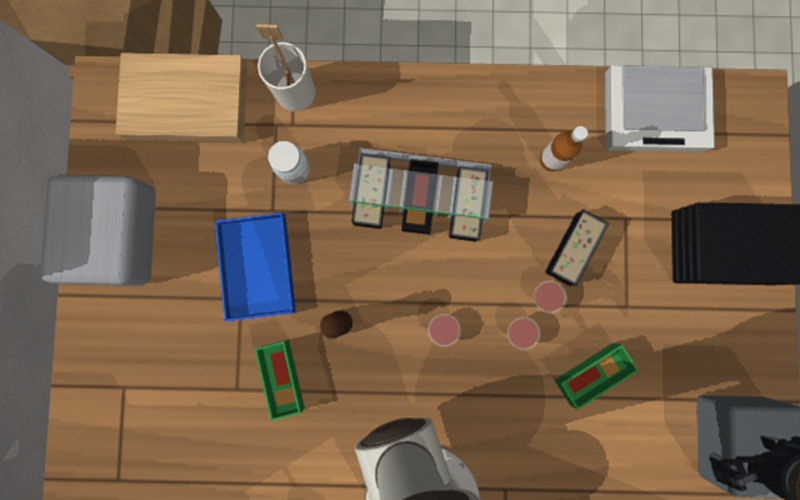

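View pics/scene0b.png

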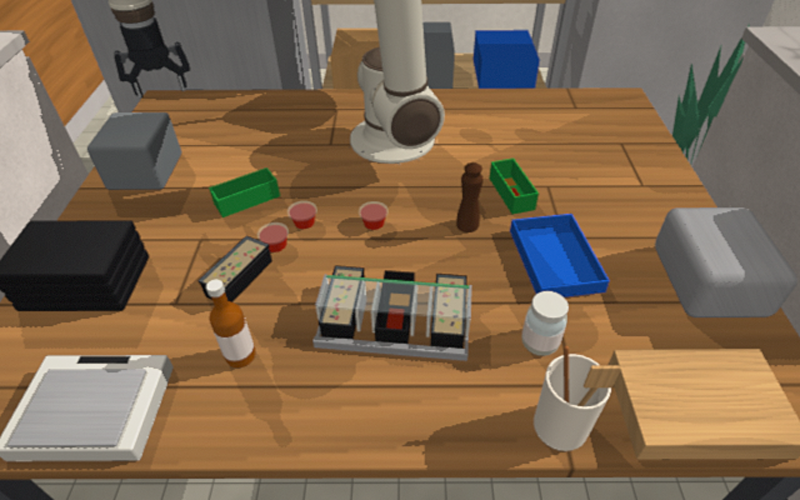

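The top view shows the empty box (red and tan floor) in the middle lane, at about (420,190) of the 800-px view. The fresh box is at (578,247), with cup_c near its lower end at (549,297), and the tub is at (255,267). The scene view agrees. The green trays are the look-alikes.

```bash
cat > m.py <<'E'
from h import *
c=cam('top'); im=c['color']; hsv=cv2.cvtColor(im,cv2.COLOR_RGB2HSV)
def W(pts,z): return np.array([plane(c,u,v,z) for u,v in pts])
def rect(mask,z,name,mn=100):
    cs,_=cv2.findContours(mask.astype(np.uint8),cv2.RETR_EXTERNAL,cv2.CHAIN_APPROX_NONE)
    for k in cs:
        if cv2.contourArea(k)<mn: continue
        w=W(k[:,0,:].astype(float),z); r=cv2.minAreaRect((w*1000).astype(np.float32)); print(name,np.round(r[0],1),np.round(r[1],1),round(r[2],1))
def roi(m,x0,y0,x1,y1):
    o=np.zeros_like(m); o[y0:y1,x0:x1]=m[y0:y1,x0:x1]; return o
H,S,V=cv2.split(hsv)
rect(roi((H>100)&(H<130)&(S>120),160,160,245,265),.035,'tub')
rect(roi(((H<8)|(H>172))&(S>80)&(V>100),330,215,460,285),.039,'cups')
# fresh: dark pixels + lid
dark=(V<60)
lid=(S<90)&(V>110)
f=roi((dark|lid),432,165,490,232); f=cv2.morphologyEx(f.astype(np.uint8),cv2.MORPH_OPEN,np.ones((3,3)))
rect(roi(lid,432,165,490,232),.052,'lid',60); rect(f,.052,'freshall')
g=roi((H>40)&(H<85)&(S>70),275,155,398,180); ys,xs=np.nonzero(g)
p=np.polyfit(xs,ys,1); print('green',len(xs),xs.min(),xs.max(),p)
e=W([(xs.min(),np.polyval(p,xs.min())),(xs.max()+1,np.polyval(p,xs.max()+1))],.066); print(e, np.linalg.norm(e[1]-e[0]))
d=e[0]-e[1]; d/=np.linalg.norm(d); rx=np.array([d[1],-d[0]]); print('rack yaw',np.degrees(np.arctan2(rx[1],rx[0])),'origin',e.mean(0)+.04*rx)
a=im[100:240,270:500]; cv2.imwrite('pics/crop1.png',cv2.resize(a[:,:,::-1],None,fx=3.4,fy=3.4,interpolation=cv2.INTER_CUBIC))
E
python3 m.py
```

```text
tub [484.4 364.9] [213.6 150.3] 8.2
cups [ 356.1 -200.4] [59.8 59.1] 45.8
cups [359.8 -35.9] [59.4 57.3] 0.9
cups [ 433.  -254.5] [57.3 57.8] 1.2
lid [ 536.5 -313.3] [ 51.  138.4] 62.5
freshall [ 534.3 -304.7] [ 64.1 150.1] 62.5
green 200 281 388 [1.22322033e-01 1.26620059e+02]
[[ 0.620753    0.16153624]
 [ 0.59188839 -0.11842899]] 0.2814492707315174
rack yaw -5.886436773171215 origin [0.64610978 0.01745134]
```

View pics/crop1.png

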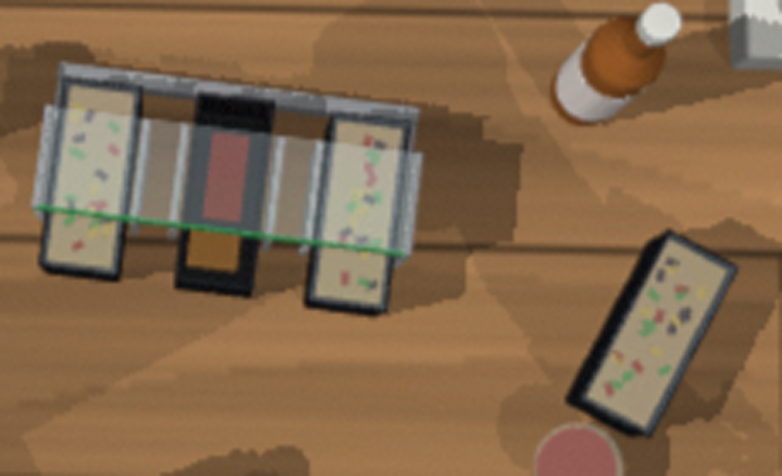

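The crop shows the empty box sticking out of the middle lane, its near end at about crop (213,292). The fresh box's free side is at its upper right, and cup_c touches close to its lower end. I'll move above the empty box's near end.

Emit:
{"name": "arm_command", "arguments": {"increments": [[-1,4.5,-3,0.2,0,0,0],[-1,4.5,-3,0.2,0,0,0],[-1,4.5,-3,0.2,0,0,0],[-1,4.5,-3,0.2,0,0,0],[-1,4.5,-3,0.2,0,0,0],[-1,4.5,-3,0.2,0,0,0],[-1,4.5,-3,0.2,0,0,0],[-1,4.5,-3,0.2,0,0,0],[-1,4.5,-3,0.2,0,0,0],[-1,4.5,-3,0.2,0,0,0]]}}

```text
time: 1.4
ee_pos: [0.5085, -0.0836, 0.2111]
tcp_rot: [180.0, 0.0, 19.5]
wrist_force: [0.6, -1.2, 0.7]
opening: 0.0853
```

Emit:
{"name": "arm_command", "arguments": {"increments": [[-1,3,-3,0,0,0,8.5],[-1,2,-3,0,0,0,8.5],[-1,0,0,0,0,0,8.5],[-1,0,0,0,0,0,0]]}}

```text
time: 1.9
ee_pos: [0.5382, -0.0351, 0.2109]
tcp_rot: [-179.1, 0.1, -4.1]
wrist_force: [0.8, -0.0, 0.6]
opening: 0.0857
```

```bash
cat >> h.py <<'E'
def st():
    o=bot.get_obs(); print('t',round(o['time'],2),'q',np.round(o['q'],1),'p',np.round(o['ee_pos'],4),'r',np.round(o['tcp_rot'],2),'F',np.round(o['wrist_force'],1),'op',round(o['opening'],4)); return o
def delta(x,y,z,o=None):
    "shift in tool cm to reach a world point"
    o=o or bot.get_obs(); M=R.from_euler('xyz',o['tcp_rot'],degrees=True).as_matrix()
    return np.round(M.T@(np.array([x,y,z])-o['ee_pos'])*100,2)
E
python3 - <<'E'
from h import *
o=st(); c=cam('wrist'); print({k:c[k] for k in c if k!='color'})
cv2.imwrite('pics/w1.png',c['color'][:,:,::-1])
E
```

```text
t 1.9 q [ -4.2   3.2   5.9  92.8   0.9 179.9] p [ 0.5382 -0.0351  0.2109] r [-1.791e+02  6.000e-02 -4.130e+00] F [ 0.8 -0.   0.6] op 0.0857
{'fx': 282.6169263404234, 'fy': 282.6169263404234, 'cx': 317.6260410788995, 'cy': 200.8112974877104, 'origin': array([ 0.61111144, -0.04303456,  0.35407544]), 'attitude': array([-16.73255426,   0.91132009, -94.17869431])}
```

View pics/w1.png

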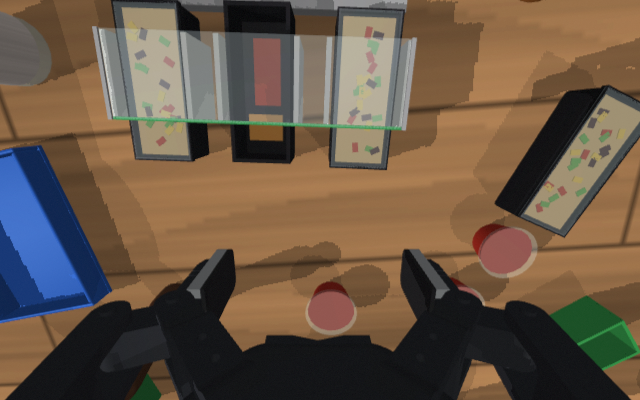

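The wrist view shows the plate's green edge from (112,118) to (405,130). The empty box's near rim runs from about (232,161) to (291,162), and the fresh lid is at the right. Joint 6 is at its limit, so I'll use the half-turned grasp.

```bash
cat > m2.py <<'E'
from h import *
c=cam('wrist'); im=c['color']; H,S,V=cv2.split(cv2.cvtColor(im,cv2.COLOR_RGB2HSV))
g=np.zeros_like(H); g[100:140,95:420]=((H>45)&(H<85)&(S>90))[100:140,95:420]
ys,xs=np.nonzero(g); print(len(xs),xs.min(),xs.max())
k=np.abs(ys-np.polyval(np.polyfit(xs,ys,1),xs))<3; xs,ys=xs[k],ys[k]; p=np.polyfit(xs,ys,1)
e=np.array([plane(c,x,np.polyval(p,x),.066) for x in(xs.min(),xs.max()+1)]); print(e,np.linalg.norm(e[0]-e[1]))
d=e[0]-e[1]; d/=np.linalg.norm(d); rx=np.array([d[1],-d[0]]); yaw=np.arctan2(rx[1],rx[0]); O=e.mean(0)+.04*rx
print('rack yaw',np.degrees(yaw),'O',O)
B=np.stack([rx,d],1)
for n,u,v in(('eL',232,161),('eR',291,162),('aL',135,159),('aR',194,160),('bL',330,166),('bR',387,168)):
    w=plane(c,u,v,.052); print(n,np.round(w,4),'rack',np.round((w-O)@B*1000,1))
# wall lines dark profile at row 150
print(V[150,220:310].tolist()); print(V[150:172,262].tolist())
l=np.zeros_like(H); l[80:245,490:640]=((S<110)&(V>95))[80:245,490:640]
cs,_=cv2.findContours(l,0,cv2.CHAIN_APPROX_NONE); k=max(cs,key=cv2.contourArea)
w=np.array([plane(c,*q,.052) for q in k[:,0].astype(float)]); print('lid',cv2.minAreaRect((w*1000).astype(np.float32)))
E
python3 m2.py
```

```text
801 114 400
[[ 0.6242123   0.16280611]
 [ 0.59358714 -0.11935568]] 0.2838189167603617
rack yaw -6.194496866074742 O [0.64866617 0.01740906]
eL [0.5718 0.0572] rack [-80.7  31.3]
eR [ 0.5662 -0.0061] rack [-79.4 -32.3]
aL [0.5814 0.1619] rack [-82.5 136.4]
aR [0.5758 0.0981] rack [-81.2  72.4]
bL [ 0.5589 -0.0476] rack [-82.2 -74.3]
bR [ 0.5525 -0.1086] rack [ -82.  -135.6]
[114, 115, 140, 145, 144, 144, 154, 155, 157, 156, 155, 128, 52, 31, 30, 24, 16, 11, 11, 12, 16, 10, 12, 12, 11, 12, 10, 17, 18, 19, 20, 20, 18, 19, 16, 20, 20, 22, 22, 21, 21, 19, 22, 18, 17, 17, 17, 19, 20, 18, 22, 18, 20, 22, 21, 18, 20, 21, 18, 18, 18, 18, 19, 21, 19, 17, 29, 30, 29, 29, 20, 15, 13, 12, 35, 104, 111, 111, 112, 110, 111, 110, 111, 110, 111, 111, 110, 112, 111, 111]
[22, 20, 18, 18, 14, 12, 14, 14, 13, 24, 29, 29, 52, 134, 155, 155, 157, 156, 157, 157, 158, 158]
lid ((539.8106689453125, -312.95166015625), (49.178428649902344, 136.9697265625), 62.423152923583984)
```

Emit:
{"name": "arm_command", "arguments": {"increments": [[-1,0,0,0,0,0,-10.5],[-1,0,0,0,0,0,-10.5],[-1,0,0,0,0,0,-10.5],[-1,0,0,0,0,0,-10.5],[-1,0,0,0,0,0,-10.5],[-1,0,0,0,0,0,-10.5],[-1,0,0,0,0,0,-10.5],[-1,0,0,0,0,0,-10.5],[-1,0,0,0,0,0,-10.5]]}}

```text
time: 3.12
ee_pos: [0.5382, -0.0347, 0.2114]
tcp_rot: [179.9, -0.9, 90.7]
wrist_force: [0.2, 0.8, -0.0]
opening: 0.0856
```

Emit:
{"name": "arm_command", "arguments": {"increments": [[-1,0,0,0,0,0,-10.5],[-1,0,0,0,0,0,-10.5],[-1,0,0,0,0,0,-10.5],[-1,0,0,0,0,0,-10.5],[-1,0,0,0,0,0,-10.5],[-1,0,0,0,0,0,-10.5],[-1,0,0,0,0,0,-10.5],[-1,0,0,0,0,0,-10],[-1,0,0,0,0,0,0],[-1,0,0,0,0,0,0]]}}

```text
time: 4.38
ee_pos: [0.5382, -0.0348, 0.2113]
tcp_rot: [179.1, -0.0, 173.7]
wrist_force: [0.1, 0.2, 0.0]
opening: 0.0854
```

```bash
python3 - <<'E'
from h import *
o=st(); print(delta(.5854,.0241,.09)); print(delta(.5854,.0241,.013))
E
```

```text
t 4.38 q [-4.2  3.1  5.9 92.8  0.9  2.2] p [ 0.5382 -0.0348  0.2113] r [ 1.7909e+02 -5.0000e-02  1.7365e+02] F [0.1 0.2 0. ] op 0.0854
[-4.05  6.18 12.23]
[-4.05  6.06 19.93]
```

Emit:
{"name": "arm_command", "arguments": {"increments": [[-1,0,0,0,0.9,0,0],[-1,-2,3.2,0,0,0,0],[-1,-2.05,3.2,0,0,0,0],[-1,0,0,4,0,0,0],[-1,0,0,4,0,0,0],[-1,0,0,4,0,0,0],[-1,0,0,0,0,0,0]]}}

```text
time: 5.25
ee_pos: [0.5833, 0.0246, 0.0883]
tcp_rot: [-179.9, -0.4, 173.8]
wrist_force: [-0.6, 0.0, 1.4]
opening: 0.0854
```

```bash
python3 - <<'E'
from h import *
o=st(); print(delta(.5854,.0241,.013)); c=cam('wrist'); cv2.imwrite('pics/w2.png',c['color'][:,:,::-1])
E
```

```text
t 5.25 q [ 2.4  9.5 -0.7 80.1 -0.   8.6] p [0.5833 0.0246 0.0883] r [-179.94   -0.37  173.81] F [-0.6  0.   1.4] op 0.0854
[-0.26 -0.02  7.53]
```

View pics/w2.png

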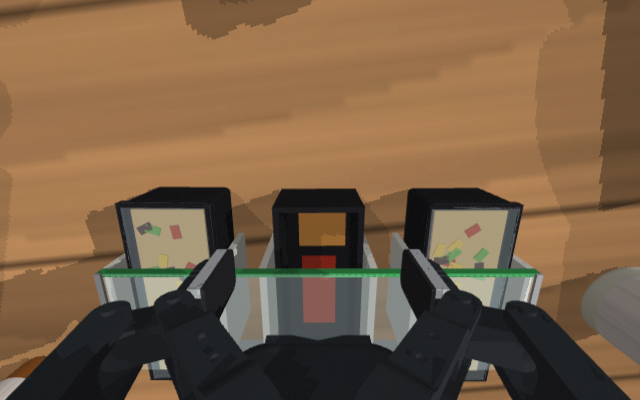

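The view shows the fingers straddling the middle box symmetrically, with the rim at (275–363,190) and the neighbouring boxes clear. I'll descend and grip.

Emit:
{"name": "arm_command", "arguments": {"increments": [[-1,-0.2,0,2.5,0,0,0],[-1,0,0,2.5,0,0,0],[-1,0,0,2.5,0,0,0],[-1,0,0,0,0,0,0],[0.0,0,0,0,0,0,0],[1,0,0,0,0,0,0],[1,0,0,0,0,0,0],[1,0,0,0,0,0,0],[1,0,0,0,0,0,0]], "grip_force": 30}}

```text
time: 6.42
ee_pos: [0.5885, 0.0244, 0.0187]
tcp_rot: [180.0, 0.2, 173.9]
wrist_force: [-0.9, -0.3, 6.2]
opening: 0.0618
```

```bash
python3 - <<'E'
from h import *
o=st()
E
```

```text
t 6.42 q [ 2.4 11.4 -6.4 72.1  0.   8.5] p [0.5885 0.0244 0.0187] r [1.7996e+02 1.6000e-01 1.7387e+02] F [-0.9 -0.3  6.2] op 0.0618
```

Emit:
{"name": "arm_command", "arguments": {"increments": [[1,0,0,-0.3,0,0,0],[1,1,0,0,0,0,0],[1,2,0,0,0,0,0],[1,2,0,0,0,0,0],[1,2,0,0,0,0,0],[1,2,0,0,0,0,0],[1,2,0,0,0,0,0],[1,2,0,0,0,0,0],[1,0.5,0,0,0,0,0],[1,0,0,0,0,0,0]]}}

```text
time: 7.68
ee_pos: [0.453, 0.0388, 0.0195]
tcp_rot: [180.0, -0.0, 173.9]
wrist_force: [-0.4, 0.1, -1.4]
opening: 0.0613
```

```bash
python3 - <<'E'
from h import *
o=st(); c=cam('top'); im=c['color']; cv2.imwrite('pics/t2.png',cv2.resize(im[90:300,150:480,::-1],(792,504),interpolation=cv2.INTER_CUBIC))
c0=c; H,S,V=cv2.split(cv2.cvtColor(im,cv2.COLOR_RGB2HSV))
m=np.zeros_like(H); m[160:265,160:245]=((H>100)&(H<130)&(S>120))[160:265,160:245]
cs,_=cv2.findContours(m,0,2); k=max(cs,key=cv2.contourArea); a=cv2.approxPolyDP(k,6,True)[:,0]
for q in a: print(q,plane(c,*q.astype(float),.035))
E
```

```text
t 7.67 q [  4.9  -6.7 -25.   71.7   0.   11. ] p [0.453  0.0388 0.0195] r [ 1.7998e+02 -1.0000e-02  1.7388e+02] F [-0.4  0.1 -1.4] op 0.0613
[225 170] [0.59888264 0.31269549]
[172 177] [0.57729382 0.45272888]
[180 256] [0.36956423 0.42176356]
[236 248] [0.39337363 0.27598517]
```

View pics/t2.png

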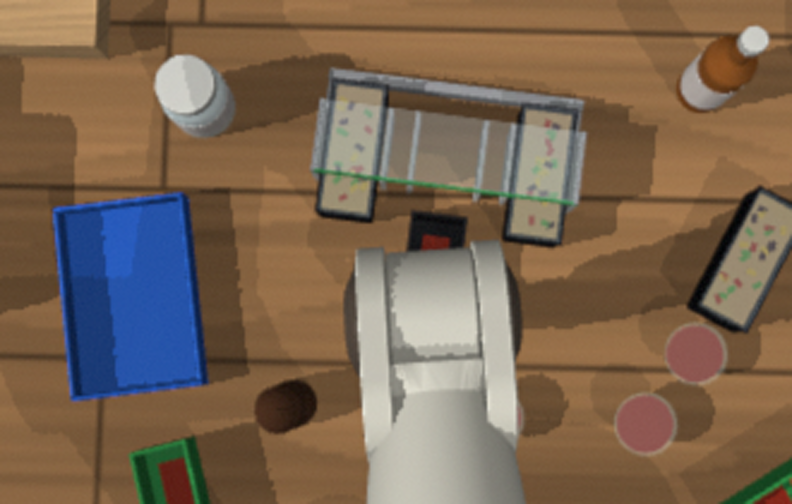

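The box has come cleanly out of the lane, at (437,230) in the crop. The tub is at (130,295), so I'll lift and carry the box there.

Emit:
{"name": "arm_command", "arguments": {"increments": [[1,0,0,-2.5,0,0,0],[1,0,0,-4,0,0,0],[1,0,0,-4,0,0,0],[1,0,0,-4,0,0,0],[1,0,0,-2.5,0,0,0],[1,0.7,3,0,0,0,0],[1,0.7,4,0,0,0,0],[1,0.7,4,0,0,0,0],[1,0.7,4,0,0,0,0],[1,0.7,4,0,0,0,0]]}}

```text
time: 8.98
ee_pos: [0.4389, 0.2329, 0.1893]
tcp_rot: [180.0, -0.0, 173.9]
wrist_force: [1.0, 0.4, -1.0]
opening: 0.0616
```

Emit:
{"name": "arm_command", "arguments": {"increments": [[1,0.7,4,0,0,0,0],[1,0.7,4,0,0,0,0],[1,0.7,4,0,0,0,0],[1,0,0,0,0,0,-7.2],[1,0,0,0,0,0,-7.2],[1,0,0,0,0,0,0],[1,0,0,0,0,0,0]]}}

```text
time: 9.85
ee_pos: [0.4308, 0.3529, 0.1893]
tcp_rot: [180.0, -0.1, -171.9]
wrist_force: [-0.3, 0.6, -1.3]
opening: 0.0618
```

```bash
python3 - <<'E'
from h import *
o=st(); print(delta(.4305,.36,.025)); 
c=cam('wrist'); cv2.imwrite('pics/w3.png',c['color'][:,:,::-1])
E
```

```text
t 9.85 q [39.3  5.3  5.7 90.5  0.  31.2] p [0.4308 0.3529 0.1893] r [ 1.7998e+02 -5.0000e-02 -1.7190e+02] F [-0.3  0.6 -1.3] op 0.0618
[-0.08  0.7  16.43]
```

View pics/w3.png

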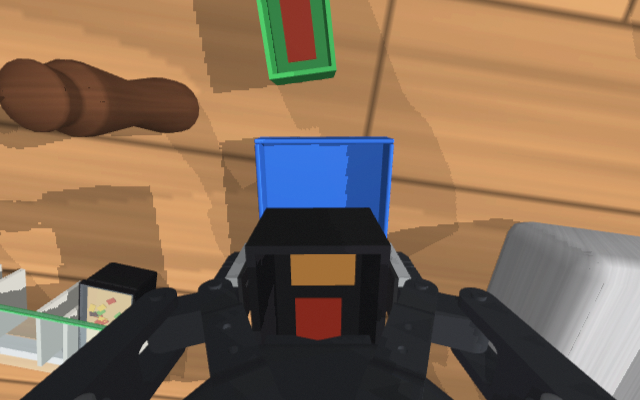

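The box hangs level and is aligned with the tub (tub mid column 324, box about 317). The +y 0.7 cm correction matches that, so I'll lower it.

Emit:
{"name": "arm_command", "arguments": {"increments": [[1,-0.1,0.7,3,0,0,0],[1,0,0,3,0,0,0],[1,0,0,3,0,0,0],[1,0,0,3,0,0,0],[1,0,0,2,0,0,0],[1,0,0,1.2,0,0,0],[1,0,0,0.6,0,0,0],[1,0,0,0.5,0,0,0],[1,0,0,0,0,0,0]]}}

```text
time: 11.02
ee_pos: [0.4305, 0.3601, 0.0267]
tcp_rot: [180.0, -0.0, -171.7]
wrist_force: [0.2, -0.1, -1.1]
opening: 0.0615
```

```bash
python3 - <<'E'
from h import *
o=st(); print(delta(.4305,.36,.024))
E
```

```text
t 11.03 q [39.9  7.6 -9.8 72.6  0.  31.6] p [0.4305 0.3601 0.0267] r [ 1.7997e+02 -3.0000e-02 -1.7174e+02] F [ 0.2 -0.1 -1.1] op 0.0615
[ 0.   -0.01  0.27]
```

Emit:
{"name": "arm_command", "arguments": {"increments": [[1,0,0,0.3,0,0,0],[0,0,0,0,0,0,0],[-0.75,0,0,0,0,0,0],[-0.75,0,0,0,0,0,0],[-0.75,0,0,-1,0,0,0],[-0.75,0,0,-4,0,0,0],[-0.75,0,0,-5,0,0,0],[-0.75,0,0,-6,0,0,0],[-1,0,0,-6,0,0,0]]}}

```text
time: 12.15
ee_pos: [0.4302, 0.3597, 0.2462]
tcp_rot: [179.9, 0.0, -171.7]
wrist_force: [0.5, 1.2, 0.7]
opening: 0.0856
```

```bash
python3 - <<'E'
from h import *
o=st(); c=cam('top')
for n,u,v,z in(('oilbase',443,127,.02),('oilcap',464,107,.195),('mill',336/1.25,322/1.25,.09)): print(n,plane(c,u,v,z))
print(delta(.589,-.3395,.22),delta(.54,-.30,.22))
E
```

```text
t 12.15 q [39.9  6.8 13.8 96.9  0.  31.6] p [0.4302 0.3597 0.2462] r [ 179.95    0.   -171.73] F [0.5 1.2 0.7] op 0.0856
oilbase [ 0.73067732 -0.27080159]
oilcap [ 0.73355324 -0.27133565]
mill [0.37285951 0.1828449 ]
[ -5.51 -71.56   3.09] [ -1.23 -66.95   3.08]
```

Emit:
{"name": "arm_command", "arguments": {"increments": [[-1,0,-5.6,0,0,0,0],[-1,0,-5.6,0,0,0,0],[-1,0,-5.6,0,0,0,0],[-1,0,-5.6,0,0,0,0],[-1,0,-5.6,0,0,0,0],[-1,0,-5.6,0,0,0,0],[-1,0,-5.6,0,0,0,0],[-1,0,-5.6,0,0,0,0],[-1,-0.6,-5.6,0,0,0,0],[-1,-0.6,-5.6,0,0,0,0]]}}

```text
time: 13.45
ee_pos: [0.5231, -0.1944, 0.2442]
tcp_rot: [-180.0, 0.0, -171.7]
wrist_force: [1.4, 0.3, 0.7]
opening: 0.085
```

Emit:
{"name": "arm_command", "arguments": {"increments": [[-1,0,-5.5,0,0,0,0],[-1,0,-5.5,0,0,0,0],[-1,0,0,0,0,0,9],[-1,0,0,0,0,0,9],[-1,0,0,0,0,0,9],[-1,0,0,0,0,0,9],[-1,0,0,0,0,0,0],[-1,0,0,0,0,0,0]]}}

```text
time: 14.45
ee_pos: [0.5388, -0.3013, 0.2435]
tcp_rot: [-180.0, -0.0, 152.5]
wrist_force: [-0.0, -0.3, 0.4]
opening: 0.0853
```

```bash
python3 - <<'E'
from h import *
o=st(); print(delta(.589,-.3395,.09))
c=cam('wrist'); cv2.imwrite('pics/w4.png',c['color'][:,:,::-1])
t=cam('top'); cv2.imwrite('pics/t4.png',cv2.resize(t['color'][90:300,150:480,::-1],(792,504)))
E
```

```text
t 14.45 q [-29.2  15.   22.9  97.9  -0.   -1.7] p [ 0.5388 -0.3013  0.2435] r [-1.7999e+02 -3.0000e-02  1.5247e+02] F [-0.  -0.3  0.4] op 0.0853
[-6.22 -1.07 15.35]
```

View pics/w4.png

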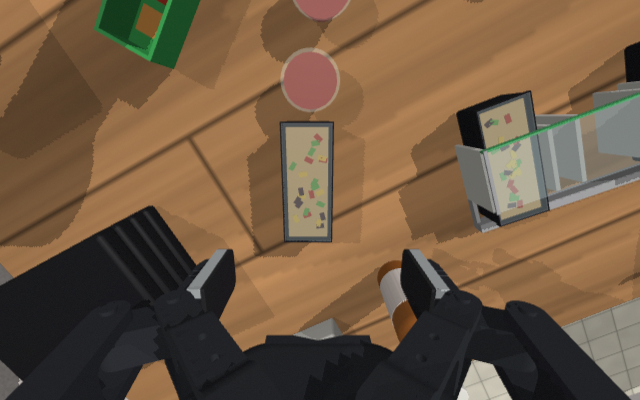

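View pics/t4.png

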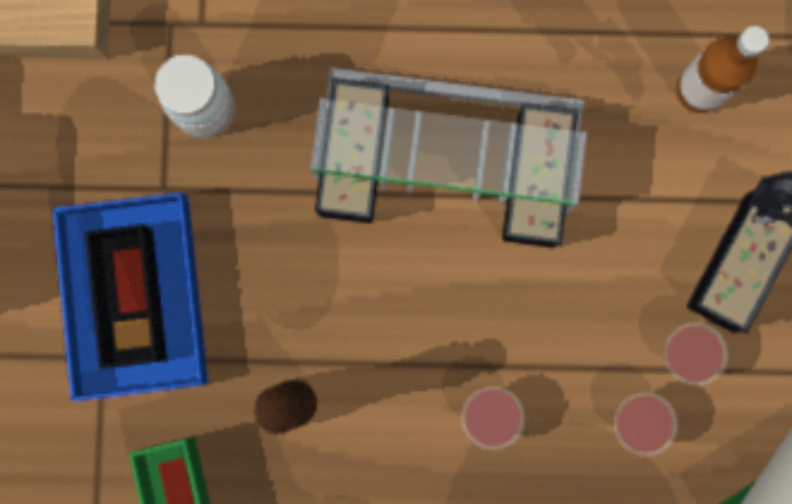

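The empty box lies flat in the middle of the tub. In the wrist view the fresh box's outline corners are about (281,122), (333,122), (332,241) and (284,241), with cup_c at its far end. I'll cast these onto the lid plane.

```bash
python3 - <<'E'
from h import *
c=cam('wrist'); P=np.array([plane(c,u,v,.052) for u,v in((281,122),(333,122),(332,241),(284,241))])
print(P,P.mean(0)); print(np.linalg.norm(P[0]-P[1]),np.linalg.norm(P[1]-P[2]))
f=(P[0]+P[1]-P[2]-P[3])/2; f/=np.linalg.norm(f); print(np.degrees(np.arctan2(f[1],f[0])))
g=P.mean(0)-.057*f; print('grasp',g,delta(g[0],g[1],.0187))
E
```

```text
[[ 0.46025099 -0.30772528]
 [ 0.48777447 -0.25516022]
 [ 0.61931005 -0.32289658]
 [ 0.59057963 -0.37777645]] [ 0.53947879 -0.31588963]
0.05933488084625692 0.14795209628606606
152.24758430148353
grasp [ 0.58992196 -0.34243179] [-6.45 -1.27 22.46]
```

Emit:
{"name": "arm_command", "arguments": {"increments": [[-1,-3.2,-0.6,0,0,0,0],[-1,-3.2,-0.6,2,0,0,0],[-1,0,0,4,0,0,0],[-1,0,0,4,0,0,0],[-1,0,0,4,0,0,0],[-1,0,0,3,0,0,0],[-1,0,0,3,0,0,0],[-1,0,0,2.6,0,0,0],[-1,0,0,0,0,0,0],[-1,0,0,0,0,0,0]]}}

```text
time: 15.85
ee_pos: [0.5902, -0.3419, 0.0184]
tcp_rot: [-180.0, 0.0, 152.3]
wrist_force: [0.4, -0.5, 0.8]
opening: 0.085
```

Emit:
{"name": "arm_command", "arguments": {"increments": [[0,0,0,0,0,0,0],[1,0,0,0,0,0,0],[1,0,0,0,0,0,0],[1,0,0,0,0,0,0],[1,0,0,0,0,0,0]], "grip_force": 60}}

```text
time: 16.48
ee_pos: [0.5905, -0.3421, 0.019]
tcp_rot: [-180.0, 0.1, 152.3]
wrist_force: [-0.3, -0.3, 6.5]
opening: 0.0613
```

```bash
python3 - <<'E'
from h import *
o=st()
E
```

```text
t 16.48 q [-30.1  23.9   9.4  75.3  -0.   -2.4] p [ 0.5905 -0.3421  0.019 ] r [-1.7998e+02  1.1000e-01  1.5228e+02] F [-0.3 -0.3  6.5] op 0.0613
```

Emit:
{"name": "arm_command", "arguments": {"increments": [[1,0,0,-0.5,0,0,0],[1,0,0,-1.5,0,0,0],[1,0,0,-3,0,0,0],[1,0,0,-3,0,0,0],[1,0,0,-2,0,0,0],[1,0,0,-1,0,0,0],[1,0,0,0,0,0,0]]}}

```text
time: 17.35
ee_pos: [0.59, -0.3418, 0.1278]
tcp_rot: [-180.0, 0.0, 152.3]
wrist_force: [-0.7, 0.4, -2.8]
opening: 0.0611
```

Emit:
{"name": "arm_command", "arguments": {"increments": [[1,1.5,1,0,0,0,0],[1,3,1.8,0,0,0,0],[1,3,1.8,0,0,0,0],[1,3,1.8,0,0,0,0],[1,3,1.8,0,0,0,0],[1,3,1.8,0,0,0,0],[1,3,1.8,0,0,0,0],[1,3,1.8,0,0,0,0],[1,1.5,1,0,0,0,0],[1,0,0,0,0,0,0]]}}

```text
time: 18.6
ee_pos: [0.445, -0.1002, 0.1271]
tcp_rot: [-180.0, -0.0, 152.3]
wrist_force: [0.4, 0.8, -2.8]
opening: 0.0611
```

Emit:
{"name": "arm_command", "arguments": {"increments": [[1,0,0,0,0,0,-4],[1,0,0,0,0,0,-8],[1,0,0,0,0,0,-10],[1,0,0,0,0,0,-10],[1,0,0,0,0,0,-10],[1,0,0,0,0,0,-10],[1,0,0,0,0,0,-10],[1,0,0,0,0,0,-10],[1,0,0,0,0,0,-10],[1,0,0,0,0,0,-10]]}}

```text
time: 19.85
ee_pos: [0.4458, -0.1016, 0.1269]
tcp_rot: [179.9, -0.0, -115.4]
wrist_force: [0.0, -0.3, -3.0]
opening: 0.0614
```

Emit:
{"name": "arm_command", "arguments": {"increments": [[1,0,0,0,0,0,-10],[1,0,0,0,0,0,-10],[1,0,0,0,0,0,-10],[1,0,0,0,0,0,-10],[1,0,0,0,0,0,-10],[1,0,0,0,0,0,-10],[1,0,0,0,0,0,-10],[1,0,0,0,0,0,-10],[1,0,0,0,0,0,-10],[1,0,0,0,0,0,-10]]}}

```text
time: 21.1
ee_pos: [0.4456, -0.1016, 0.1268]
tcp_rot: [180.0, 0.1, -15.4]
wrist_force: [0.2, 0.0, -2.9]
opening: 0.0607
```

Emit:
{"name": "arm_command", "arguments": {"increments": [[1,0,0,0,0,0,-6],[1,0,0,0,0,0,-3.5],[1,0,0,0,0,0,0],[1,0,0,0,0,0,0]]}}

```text
time: 21.6
ee_pos: [0.4502, -0.0727, 0.1271]
tcp_rot: [178.7, 0.1, -8.4]
wrist_force: [-0.7, 0.2, -2.9]
opening: 0.0611
```

```bash
python3 - <<'E'
from h import *
o=st(); print(delta(.4195,.0420,.05),delta(.4195,.042,.024))
E
```

```text
t 21.6 q [  -8.4   -8.6  -14.7   84.    -1.3 -180. ] p [ 0.4502 -0.0727  0.1271] r [ 1.7875e+02  1.2000e-01 -8.4300e+00] F [-0.7  0.2 -2.9] op 0.0611
[ -4.7  -11.06   7.48] [ -4.7  -11.11  10.08]
```

Emit:
{"name": "arm_command", "arguments": {"increments": [[1,-0.9,-2.2,0,0,0,0],[1,-0.9,-2.2,0,0,0,0],[1,-0.9,-2.2,0,0,0,0],[1,-1,-2.2,0,0,0,0],[1,-1,-2.2,0,0,0,0],[1,0,0,0,1.3,0,0],[1,0,0,0,0,0,-2.3],[1,0,0,2,0,0,0],[1,0,0,0,0,0,0]]}}

```text
time: 22.72
ee_pos: [0.419, 0.0427, 0.104]
tcp_rot: [-180.0, 0.2, -6.2]
wrist_force: [-0.3, 0.2, -2.4]
opening: 0.0614
```

```bash
python3 - <<'E'
from h import *
o=st(); print(delta(.4195,.042,.024))
c=cam('wrist'); cv2.imwrite('pics/w5.png',c['color'][:,:,::-1])
E
```

```text
t 22.73 q [ 5.800e+00 -1.320e+01 -2.120e+01  8.230e+01  1.000e-01 -1.681e+02] p [0.419  0.0427 0.104 ] r [-179.95    0.21   -6.16] F [-0.3  0.2 -2.4] op 0.0614
[0.09 0.07 8.  ]
```

View pics/w5.png

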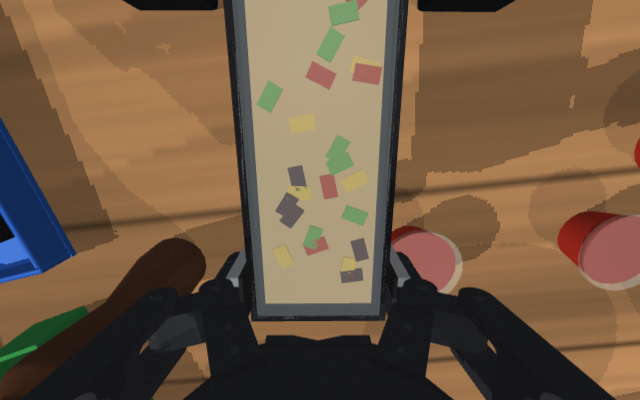

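The fresh box is level and centred in the jaws, but the red cup at (425,260) is close behind the right finger. I'll go forward before lowering.

```bash
cat >> h.py <<'E'
O=np.array([.648,.0174]); Y=np.radians(-6.1)
def rk(x,y=0): return O+x*np.array([np.cos(Y),np.sin(Y)])+y*np.array([-np.sin(Y),np.cos(Y)])
def rack(p): d=np.array(p[:2])-O; return np.round(1000*np.array([d@[np.cos(Y),np.sin(Y)],d@[-np.sin(Y),np.cos(Y)]]),1)
E
python3 - <<'E'
from h import *
o=st(); print(rack(o['ee_pos']),delta(*rk(-.205),.022))
E
```

```text
t 22.77 q [ 5.800e+00 -1.330e+01 -2.110e+01  8.230e+01  1.000e-01 -1.681e+02] p [0.4194 0.0428 0.1048] r [-1.7994e+02  1.5000e-01 -6.1500e+00] F [-0.8 -1.2 -2.3] op 0.0613
[-230.    1.] [2.53 0.1  8.28]
```

Emit:
{"name": "arm_command", "arguments": {"increments": [[1,1.3,0,0,0,0,0],[1,1.3,0,0,0,0,0],[1,0,0,2,0,0,0],[1,0,0,2,0,0,0],[1,0,0,2,0,0,0],[1,0,0,1.5,0,0,0],[1,0,0,0.6,0,0,0],[1,0,0,0,0,0,0]]}}

```text
time: 23.78
ee_pos: [0.4454, 0.0409, 0.024]
tcp_rot: [-179.9, 0.1, -6.1]
wrist_force: [0.0, -0.5, -3.4]
opening: 0.0608
```

```bash
python3 - <<'E'
from h import *
o=st(); print(rack(o['ee_pos']),delta(*rk(-.150),.022))
c=cam('wrist'); cv2.imwrite('pics/w6.png',c['color'][:,:,::-1])
E
```

```text
t 23.77 q [ 5.200e+00 -7.900e+00 -2.550e+01  7.240e+01  1.000e-01 -1.687e+02] p [0.4454 0.0409 0.024 ] r [-1.7994e+02  1.0000e-01 -6.0800e+00] F [ 0.  -0.5 -3.4] op 0.0608
[-203.9    1.9] [5.39 0.19 0.19]
```

View pics/w6.png

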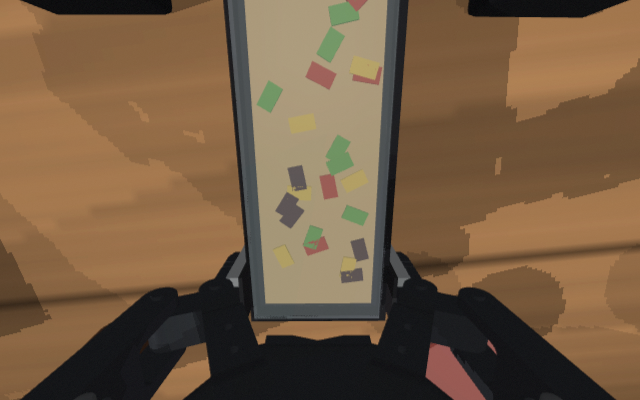

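The box is low and straight, between the two neighbours' ends at the top of the view. I'll trim 2 mm sideways and start the entry.

Emit:
{"name": "arm_command", "arguments": {"increments": [[1,0.4,0.19,0,0,0,0],[1,1,0,0,0,0,0],[1,1,0,0,0,0,0],[1,1,0,0,0,0,0],[1,1,0,0,0,0,0],[1,1,0,0,0,0,0],[1,0,0,0,0,0,0]]}}

```text
time: 24.7
ee_pos: [0.4993, 0.0333, 0.0238]
tcp_rot: [-179.9, 0.1, -6.1]
wrist_force: [-0.2, -0.5, -4.1]
opening: 0.0613
```

```bash
python3 - <<'E'
from h import *
o=st(); print(rack(o['ee_pos']),np.round(o['torque'],2),delta(*rk(-.07),.022))
t=cam('top'); cv2.imwrite('pics/t6.png',cv2.resize(t['color'][110:230,250:440,::-1],(791,500),interpolation=cv2.INTER_CUBIC))
E
```

```text
t 24.7 q [ 3.800e+00 -4.000e-01 -1.860e+01  7.200e+01  1.000e-01 -1.701e+02] p [0.4993 0.0333 0.0238] r [-1.7994e+02  1.0000e-01 -6.0900e+00] F [-0.2 -0.5 -4.1] op 0.0613
[-149.5    0. ] [-0.03  0.19 -0.04] [7.95 0.   0.16]
```

No contact, so I'll continue in.

Emit:
{"name": "arm_command", "arguments": {"increments": [[1,1,0,0,0,0,0],[1,1,0,0,0,0,0],[1,1,0,0,0,0,0],[1,1,0,0,0,0,0],[1,0,0,0,0,0,0]]}}

```text
time: 25.38
ee_pos: [0.5392, 0.0291, 0.0237]
tcp_rot: [-179.9, 0.1, -6.1]
wrist_force: [-0.4, -0.9, -3.5]
opening: 0.0613
```

Emit:
{"name": "arm_command", "arguments": {"increments": [[1,1,0,0,0,0,0],[1,1,0,0,0,0,0],[1,1,0,0,0,0,0],[1,0.8,0,0,0,0,0],[1,0,0,0.4,0,0,0],[1,0,0,0,0,0,0]]}}

```text
time: 26.12
ee_pos: [0.5761, 0.0251, 0.0194]
tcp_rot: [-179.9, 0.1, -6.1]
wrist_force: [0.1, -0.6, -1.9]
opening: 0.0612
```

```bash
python3 - <<'E'
from h import *
o=st(); print(rack(o['ee_pos']),np.round(o['torque'],2))
E
```

```text
t 26.12 q [ 2.500e+00  1.000e+01 -7.900e+00  7.220e+01  1.000e-01 -1.715e+02] p [0.5761 0.0251 0.0194] r [-1.7995e+02  1.2000e-01 -6.0700e+00] F [ 0.1 -0.6 -1.9] op 0.0612
[-72.3   0. ] [0.01 0.17 0.01]
```

Emit:
{"name": "arm_command", "arguments": {"increments": [[1,0.4,0,0.05,0,0,0],[1,0.4,0,0,0,0,0],[1,0.2,0,0,0,0,0],[1,0,0,0,0,0,0]]}}

```text
time: 26.62
ee_pos: [0.5864, 0.0241, 0.0193]
tcp_rot: [-179.9, 0.1, -6.1]
wrist_force: [0.3, -0.5, -2.5]
opening: 0.0614
```

Emit:
{"name": "arm_command", "arguments": {"increments": [[1,0.2,0,0,0,0,0],[1,0.1,0,0,0,0,0],[1,0,0,0,0,0,0]]}}

```text
time: 27.0
ee_pos: [0.5894, 0.0238, 0.0193]
tcp_rot: [-179.9, 0.1, -6.1]
wrist_force: [0.1, -0.6, -2.8]
opening: 0.0616
```

Emit:
{"name": "arm_command", "arguments": {"increments": [[1,0.15,0,0,0,0,0],[1,0,0,0,0,0,0]]}}

```text
time: 27.25
ee_pos: [0.5904, 0.0237, 0.0192]
tcp_rot: [-179.9, 0.1, -6.1]
wrist_force: [-3.4, 0.9, -1.3]
opening: 0.0614
```

Emit:
{"name": "arm_command", "arguments": {"increments": [[1,0.1,0,0,0,0,0],[1,0,0,0,0,0,0]]}}

```text
time: 27.5
ee_pos: [0.5904, 0.0237, 0.0191]
tcp_rot: [-179.9, 0.3, -6.1]
wrist_force: [-9.1, 2.8, 1.3]
opening: 0.0611
```

Emit:
{"name": "arm_command", "arguments": {"increments": [[1,0.1,0,0,0,0,0],[1,0,0,0,0,0,0]]}}

```text
time: 27.75
ee_pos: [0.5903, 0.0237, 0.019]
tcp_rot: [-179.9, 0.4, -6.1]
wrist_force: [-16.0, 2.6, 5.2]
opening: 0.0609
```

It is firmly home: contact at rack x −58 with 16 N of push and no further travel. I'll release and retreat.

Emit:
{"name": "arm_command", "arguments": {"increments": [[0.2,0,0,0,0,0,0],[-0.8,0,0,0,0,0,0],[-0.9,0,0,0,0,0,0],[-0.9,-0.4,0,0,0,0,0],[-0.9,0,0,-2,0,0,0],[-0.9,0,0,-4,0,0,0],[-0.9,0,0,-5,0,0,0],[-0.9,-3,0,-5,0,0,0],[-1,-6,0,-2,0,0,0],[-1,-6,0,0,0,0,0]]}}

```text
time: 29.0
ee_pos: [0.4398, 0.0395, 0.2011]
tcp_rot: [-179.9, -0.1, -6.1]
wrist_force: [-0.4, 0.4, 1.3]
opening: 0.0857
```

Emit:
{"name": "arm_command", "arguments": {"increments": [[-1,-4,0,0,0,0,0],[-1,0,0,0,0,0,0],[-1,0,0,0,0,0,0]]}}

```text
time: 29.38
ee_pos: [0.4013, 0.0436, 0.1996]
tcp_rot: [-179.9, 0.0, -6.1]
wrist_force: [0.1, -0.5, -0.6]
opening: 0.0855
```

```bash
python3 - <<'E'
from h import *
o=st(); c=cam('top'); w=cam('wrist')
a=cv2.resize(c['color'][90:300,150:480,::-1],(472,300),interpolation=cv2.INTER_CUBIC)
b=w['color'][:,:,::-1][0:300,0:640]; b=cv2.resize(b,(640,300))
im=np.zeros((600,640,3),np.uint8); im[:300,:472]=a; im[300:]=b; cv2.imwrite('pics/fin.png',im)
print(w['origin'],w['attitude']); np.save('w.npy',w,allow_pickle=True)
E
```

```text
t 29.38 q [ 6.200e+00 -1.550e+01 -1.240e+01  9.310e+01  1.000e-01 -1.678e+02] p [0.4013 0.0436 0.1996] r [-1.7993e+02  1.0000e-02 -6.0700e+00] F [ 0.1 -0.5 -0.6] op 0.0855
[0.47426573 0.03531823 0.34259572] [-1.67274433e+01  6.97997906e-02 -9.61181168e+01]
```

View pics/fin.png

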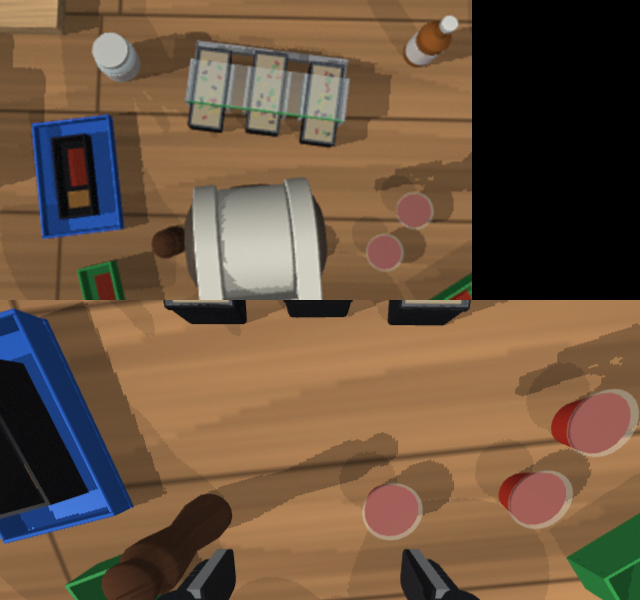

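The final view shows the fresh box in the middle lane, deeper than both neighbours (which stand short of the stop). The empty box is flat in the tub, and the cups and mill stand where they were. I'll hand in.

```bash
python3 -c "
from h import *
print(bot.job_done())"
```

```text
the job is handed in; nothing more can be done
None
```

The job is done and handed in at 29.4 s. The empty box came out of the middle lane and lies flat, right way up, in the middle of the blue tub. The fresh box was gripped at the end away from cup_c, carried level, turned and slid into the middle lane.

- **Fully home:** the box hit the stop where expected and moved no further as the push rose to 16 N. In the last picture it sits deeper than both neighbours, which stand several mm short of the stop.
- **Everything else:** by eye, the last picture shows the full boxes, cups, mill, jar and bottle upright and where they were. The gripper is open and clear, with the wrist force near zero.
- **Problems on the way:** joint 6 twice ran into its end stop (180° and −180°), tilting the tool by about 1°. I corrected this both times before going near the rack. I did not measure the box positions again after release, only judged them by eye in the last picture.

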